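Find the rocking corner of the carving plate and press its shim flat

ROBOT

A 6-joint arm with a two-finger parallel gripper is mounted at the origin on the work surface. World frame = base frame: x ahead of the robot, y to its left, z up, the work surface at z = 0. Lengths are in mm, angles in rad, forces in N, time in s.
With the tool pointing down it reaches from about 350 to 775 mm from the base axis. Payload 7.3 kg.
Tool frame: the origin (TCP) lies at the centre of the arm's flange, where the gripper is bolted on; the fingertips stand 178 mm ahead of it and the grasp point (between the pads) lies 159 mm ahead of it; z points along the fingers, y is the line along which they close (so a half turn about z gives the same grasp; the last joint's range is limited). The gripper opens to 92 mm and grips with 3 to 60 N. Pads are 19 mm wide; open, the fingers measure 130 mm over their backs; the gripper's body (75 mm by 190 mm) begins 47 mm behind the grasp point.
Start: joints at [-1.471, 0.342, 1.524, -0, 1.275, -0.146], TCP at [127.769, -509.218, 404.741] pointing down, gripper open.
Joint ranges: [-2.53, 2.53], [-0.77, 2.02], [0.04, 2.7], [-1, 4.14], [0.28, 2.66], [-3.11, 3.11]. Speed limits (rad/s): [2.57, 2.57, 3.14, 3.14, 3.14, 3.14].

INTERFACE

Orientations are given as [roll, pitch, yaw] about the fixed x, y, z axes, in that order (R = Rz(yaw) Ry(pitch) Rx(roll)).
In Python, from plant import read_state, imaging, ticket, spotter gives the robot as it stands.
- The arm moves only by the tool servo_tool, never from a script. Its argument "plan" is a list of rows, each a list of 3 entries, a list of its own where there are three numbers: the turn, a rotation vector about the tool's x, y, z normalised to -1 to 1, where 1 is 45 degrees, then the shift along the tool's x, y, z normalised to -1 to 1, where 1 is 40 cm, then the gripper command: -1 is fully open, 1 is shut, values between are in proportion. A call has 1 to 20 rows; each row is the pose to reach, as a shift and turn from the pose commanded when the call began, along the tool's axes at that moment; what a row does not reach only later rows make up. A row lasts 1/8 s, in which the tool goes at most 62.5 mm and 10.7 degrees, less where a joint would pass 70% of its speed; a pose out of reach is approached as far as the arm can. A call with a number of a shift or a turn outside -1 to 1 is refused whole. A call with a gripper value outside its range is refused whole. The fingers move at their own pace and stop on an object; "force" is the grip in N (left out, the last holds). Time passes only in rows, so rows that repeat a pose let the fingers close. It gives the time, the measured TCP pose, the force, the opening and the grip force at its end, in the units of the state.
- read_state(): the state, without advancing time (a new reading comes with each control period).
- imaging.read_camera(name): name is "scene" or "top" or "wrist"; returns (picture, depth): 384x512x3 uint8, red, green, blue; 384x512 float32, mm along the optical axis (not along the pixel's ray), 0 where there is no reading.
- imaging.camera_model(name): a dict with "mtx" (3x3 intrinsics, pixels), "R" (3x3) and "t" (3): a world point X has camera coordinates R X + t. Camera axes: x right, y down, z forward; pixel columns grow to the right and rows downward; lengths in mm; the calibration is good to about 2 mm. A picture is of the moment at which its call begins: read the wrist's pose just before it. camera_model takes no time and is no camera call; for the wrist camera it gives the pose at the moment of the call.
- ticket.close_job(): hands the job in; it is judged then, once.
Trained networks look in the newest picture that a camera, given by its name, has taken for a name from the list of things; names that differ only in an ending like _2 or _b are one class to them, and where a whole thing is asked for, a point or a joint stands for the part that bears it (a point fixed in the world has none). Each returns a list of dicts, best first, with "p" (0 to 1); they miss things now and then, are a little off and sometimes report something else, mostly with a low value. They report only what shows in the picture. A call takes as long as a camera call. They do not tell look-alikes from the thing itself.
- spotter.outline_of(camera, name): "mask" (384x512 bool, what is visible of it) and "position" ([row, column] in pixels, amid what is visible of it).
The state is a dict: "clock": time; "joint_pos": joint angles; "joint_velocities": joint speeds; "effort": joint torques, N m; "eef_pos": TCP position; "tool_rot": TCP orientation; "ft_force": force on the tool from outside, world axes, zero at the start; "ft_torque": the same for the moment, N m; "grip_width": finger opening in mm; "gripper_force": force on a finger pad.
Only numpy, scipy, OpenCV 4.12 (cv2) and the standard library are available. Lean on these libraries where they do the work, as an engineer would, in place of code of your own. Each camera call takes 0.05 s, during which the arm holds its last target. There are 200 camera calls.

TASK

One corner of the oak carving plate rocks on its stand: press the plate's corners with a fingertip until you find the one that gives, pushing it right down onto its foot. Then press the brass shim beside that corner down fully flat, so that the plate lies level and firm, and leave the other three shims standing up. Only touch and press: pinch or lift nothing, do not shift the plate, and leave the tools and oddments where they lie.

Things in the scene. Friction and masses are not known exactly. Their poses are not given: they have to be found in the camera images.
- stand: Fixed dark wooden board, 210 (x) x 330 (y) x 20 mm; origin at the centre of its underside on the bench, z up. 'near' = its -x side (robot), 'far' = +x, 'left' = +y, 'right' = -y. Hidden under the plate: a central pedestal 60 mm across and four steel feet at x +-60, y +-75 mm. Steel stops, tops 50 mm above the bench, stand outside the middles of the plate's sides.
- plate: Loose oak plate, 160 x 180 x 18 mm, 0.6-1.05 kg, with a rosette in its middle (110 mm across, 26 mm high). Origin: centre of underside, 42 mm above the bench; axes as the stand's. Three corners stay firm when pressed. The fourth (any, unseen) has a foot 5 mm short: under 3 to 5 N it sinks 5 mm onto its foot, the opposite corner rising, and comes back level when let go.
- corner_near_left (a point): Point on the plate's top, over the foot of the near left corner, 15 mm in from the plate's left or right edge and 20 mm from its near or far edge: the place to press the corner. 60 mm above the bench when level.
- corner_near_right (a point): Point on the plate's top, over the foot of the near right corner, 15 mm in from the plate's left or right edge and 20 mm from its near or far edge: the place to press the corner. 60 mm above the bench when level.
- corner_far_left (a point): Point on the plate's top, over the foot of the far left corner, 15 mm in from the plate's left or right edge and 20 mm from its near or far edge: the place to press the corner. 60 mm above the bench when level.
- corner_far_right (a point): Point on the plate's top, over the foot of the far right corner, 15 mm in from the plate's left or right edge and 20 mm from its near or far edge: the place to press the corner. 60 mm above the bench when level.
- tab_near_left (a point): Centre of the top of the round thumb pad (24 mm across) on the near left corner's brass shim: press here. 27 mm above the bench when flat, 40 to 42 mm at the start. The shim is a leaf 26 mm wide, sticking out 52 mm from its hinge to the stand's left (+y) side; the pad lies 40 mm out from the hinge (along the stand's x, 8 mm outside the plate's edge).
- tab_near_right (a point): Centre of the top of the round thumb pad (24 mm across) on the near right corner's brass shim: press here. 27 mm above the bench when flat, 40 to 42 mm at the start. The shim is a leaf 26 mm wide, sticking out 52 mm from its hinge to the stand's right (-y) side; the pad lies 40 mm out from the hinge (along the stand's x, 8 mm outside the plate's edge).
- tab_far_left (a point): Centre of the top of the round thumb pad (24 mm across) on the far left corner's brass shim: press here. 27 mm above the bench when flat, 40 to 42 mm at the start. The shim is a leaf 26 mm wide, sticking out 52 mm from its hinge to the stand's left (+y) side; the pad lies 40 mm out from the hinge (along the stand's x, 8 mm outside the plate's edge).
- tab_far_right (a point): Centre of the top of the round thumb pad (24 mm across) on the far right corner's brass shim: press here. 27 mm above the bench when flat, 40 to 42 mm at the start. The shim is a leaf 26 mm wide, sticking out 52 mm from its hinge to the stand's right (-y) side; the pad lies 40 mm out from the hinge (along the stand's x, 8 mm outside the plate's edge).
- shim_near_left (a joint): Angle of the near left corner's shim: 0 to 0.04 (standing up) at the start, 0.36 rad fully flat. It stays where it is left; pressing takes 6 to 7 N on its pad. As it goes flat its hidden inner end lifts that corner's foot by 5 mm: this fills the gap at the rocking corner, but lifts a firm corner off level (about 10 N).
- shim_near_right (a joint): Angle of the near right corner's shim: 0 to 0.04 (standing up) at the start, 0.36 rad fully flat. It stays where it is left; pressing takes 6 to 7 N on its pad. As it goes flat its hidden inner end lifts that corner's foot by 5 mm: this fills the gap at the rocking corner, but lifts a firm corner off level (about 10 N).
- shim_far_left (a joint): Angle of the far left corner's shim: 0 to 0.04 (standing up) at the start, 0.36 rad fully flat. It stays where it is left; pressing takes 6 to 7 N on its pad. As it goes flat its hidden inner end lifts that corner's foot by 5 mm: this fills the gap at the rocking corner, but lifts a firm corner off level (about 10 N).
- shim_far_right (a joint): Angle of the far right corner's shim: 0 to 0.04 (standing up) at the start, 0.36 rad fully flat. It stays where it is left; pressing takes 6 to 7 N on its pad. As it goes flat its hidden inner end lifts that corner's foot by 5 mm: this fills the gap at the rocking corner, but lifts a firm corner off level (about 10 N).
- drawer_pull: Bystander: turned dark wooden drawer pull, 28 mm across, 34 mm tall, standing on the stand's board between the two left shims. Origin under its foot.
- oilstone: Bystander: small grey slip stone, 34 x 24 x 12 mm, lying on the stand's board between the two right shims. Origin under its centre.
- gouge_long: Bystander: carving gouge, about 235 mm long, wooden handle 27 mm thick, on the bench to the left. Origin under its middle, blade to its +x.
- gouge_short: Bystander: carving gouge, about 205 mm long, on the bench to the right. Origin under its middle, blade to its +x.
- mallet: Bystander: round brass-headed carver's mallet, about 195 mm long, head 62 mm across, lying on the bench to the near left. Origin under the head's rear end, head to its +x.
- offcut: Bystander: oak offcut, 50 x 36 x 25 mm, on the bench beyond the stand. Origin under its centre.
- wax_tin: Bystander: flat round tin, 68 mm across, 30 mm tall, on the bench to the near right. Origin under its centre.
Not all that is in view belongs to the job. There is more than one size of the plate; the job needs the largest.

How it is judged (in metres and radians):
On the way, in this order (a step that is already met when the one before it is completed fails the run):
1. the plate's rocking corner is pressed down at least 3 mm by the fingers (contact force between the fingers and plate above 1 N and height (world z) of any of corner_near_left, corner_near_right, corner_far_left, corner_far_right below 0.057 m), for 0.05 s.
2. a shim is pressed flat (value of joint any of shim_near_left, shim_near_right, shim_far_left, shim_far_right above 0.32 rad), for 0.1 s.
At the end, for the whole second after the job is handed in: Exactly one shim is flat (angle over 0.32 of 0.36 rad) and the other three still stand (under 0.09 rad); the plate lies level, each corner point 60 +-2 mm above the bench (true only if the flat shim is the rocking corner's), at rest and within 8 mm of where it began (((value of joint shim_near_left above 0.32 rad and value of joint each of shim_near_right, shim_far_left, shim_far_right below 0.09 rad) or (value of joint shim_near_right above 0.32 rad and value of joint each of shim_near_left, shim_far_left, shim_far_right below 0.09 rad) or (value of joint shim_far_left above 0.32 rad and value of joint each of shim_near_left, shim_near_right, shim_far_right below 0.09 rad) or (value of joint shim_far_right above 0.32 rad and value of joint each of shim_near_left, shim_near_right, shim_far_left below 0.09 rad)) and height (world z) of corner_near_left between 0.058 and 0.062 m and height (world z) of corner_near_right between 0.058 and 0.062 m and height (world z) of corner_far_left between 0.058 and 0.062 m and height (world z) of corner_far_right between 0.058 and 0.062 m and distance of plate from where it was at the start of the episode below 0.008 m and linear speed of plate below 0.01 m/s); the robot touches nothing.
It fails at once if a shim is pressed under a firm corner, lifting it more than 2 mm ((value of joint shim_near_left above 0.2 rad and height (world z) of corner_near_left above 0.062 m) or (value of joint shim_near_right above 0.2 rad and height (world z) of corner_near_right above 0.062 m) or (value of joint shim_far_left above 0.2 rad and height (world z) of corner_far_left above 0.062 m) or (value of joint shim_far_right above 0.2 rad and height (world z) of corner_far_right above 0.062 m)).
It fails at once if the plate is lifted (its centre more than 8 mm up) or shoved more than 15 mm (height (world z) of plate above 0.05 m or distance of plate from where it was at the start of the episode above 0.015 m).
It fails at once if a tool or oddment is moved more than 15 mm (distance of any of drawer_pull, oilstone, gouge_long, gouge_short, mallet, offcut, wax_tin from where it was at the start of the episode above 0.015 m).
It also fails if it takes over 48 s, if anything falls off the work surface, if the arm or the gripper's body presses on something with over 40 N, if the wrist force passes 120 N, or if a joint passes its speed limit or range.

## Working session

There is one attempt and no reset: what is moved stays moved. The work goes in short steps, Python scripts to look and compute and a tool call to move; the robot and the scene stay as the last step left them, time stands still between calls to the robot, and variables do not carry over. Pictures are saved under pics/ and viewed, at most 10 in all, crops included, and the job is handed in when it is done.

Besides the shell and the picture viewer there is one more tool, called after ">>>" by a JSON object that holds its "name" and its "arguments", one argument or row to a line. servo_tool: Moves the arm, as the interface text tells. Its arguments: {"type":"object","properties":{"plan":{"type":"array","items":{"type":"array"}},"force":{"type":"number"}},"required":["plan"]}

```bash
mkdir -p pics
cat > h.py <<'E'
import numpy as np, cv2
from plant import read_state, imaging, ticket, spotter
def grab(c):
    m=imaging.camera_model(c); p,d=imaging.read_camera(c); return p,d,m
def w(m,d,r,c):
    z=d[int(r),int(c)]; K=m["mtx"]; X=np.linalg.inv(np.array(K))@[c,r,1]*z
    return np.array(m["R"]).T@(X-np.array(m["t"]))
E
python3 - <<'E'
from h import *
s=read_state(); print(s)
for c in ("scene","top"):
    p,d,m=grab(c); cv2.imwrite(f"pics/{c}0.png",p[...,::-1])
    for n in ("plate","stand","drawer_pull","oilstone"):
        for o in spotter.outline_of(c,n)[:3]:
            M=o["mask"]&(d>0); rr,cc=np.where(M)
            P=np.array([w(m,d,a,b) for a,b in zip(rr[::7],cc[::7])])
            print(c,n,round(o["p"],2),np.round(o["position"]),np.round(np.median(P,0)), np.round(P.min(0)),np.round(P.max(0)), M.sum())
            if n=="plate":
                q=P[(P[:,2]>54)&(P[:,2]<66),:2].astype(np.float32)
                if len(q)>10: print("  rect",cv2.minAreaRect(q), np.median(P[:,2]))
E
```

```text
{'clock': 0.0, 'joint_pos': array([-1.47098747e+00,  3.42708958e-01,  1.52499115e+00, -2.24922266e-05,
        1.27538557e+00, -1.45977447e-01]), 'joint_velocities': array([ 8.78784978e-04, -2.77359622e-04,  2.73403731e-03, -2.30613925e-03,
        1.74073255e-05,  5.16177291e-04]), 'effort': array([ 1.17739437e-03, -4.31246495e+01, -2.44222856e+01,  7.18026306e-02,
        5.59141603e-02, -1.36496360e-04]), 'eef_pos': array([ 127.75965132, -509.08463318,  404.06092875]), 'tool_rot': array([-3.14011238e+00, -1.95895456e-04,  2.45792722e-01]), 'ft_force': array([0.11714006, 0.02151918, 0.62837813]), 'ft_torque': array([ 0.01762073, -0.02132448, -0.00384536]), 'gripper_force': 0.0, 'grip_width': 92.05642273819771}
scene plate 0.73 [229. 264.] [577. 136.  60.] [464. -40.  -2.] [674. 231.  85.] 3006
  rect ((568.8480224609375, 122.03247833251953), (159.81146240234375, 180.2240753173828), 22.377765655517578) 60.25346344330094
scene plate 0.64 [226. 366.] [299. 260.  13.] [219. 172.  -3.] [372. 330.  35.] 1417
scene plate 0.62 [121. 242.] [ 335. -377.   24.] [ 307. -456.   -0.] [ 371. -358.   34.] 226
scene stand 0.69 [252. 281.] [591. 204.  20.] [415. -67.  -1.] [721. 313.  52.] 3829
scene oilstone 0.54 [212. 231.] [614.  -1.  30.] [604. -14.  26.] [623.  15.  33.] 65
top plate 0.68 [170. 330.] [ 615. -202.   13.] [ 540. -287.   -4.] [ 696. -124.   35.] 1762
top plate 0.65 [276. 170.] [292. 243.  13.] [213. 169.  -4.] [375. 324.  33.] 1918
top plate 0.62 [183. 218.] [567. 115.  60.] [467.   8.  14.] [682. 224.  86.] 3662
  rect ((569.72900390625, 116.60424041748047), (158.76902770996094, 179.0264129638672), 22.543643951416016) 59.95450566622418
top stand 0.63 [206. 230.] [558. 114.  19.] [416. -67.  -4.] [723. 304.  62.] 4318
top stand 0.53 [270. 395.] [ 340. -392.   29.] [ 309. -423.   13.] [ 370. -363.   33.] 451
top oilstone 0.62 [178. 214.] [569. 118.  60.] [465.  13.  52.] [676. 227.  87.] 3476
```

Run:
```python
from h import *
a=cv2.imread("pics/top0.png"); cv2.imwrite("pics/v1.png",cv2.resize(a[90:330,90:410],None,fx=2.4,fy=2.4,interpolation=3))
```

```text
(no output)
```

View pics/v1.png

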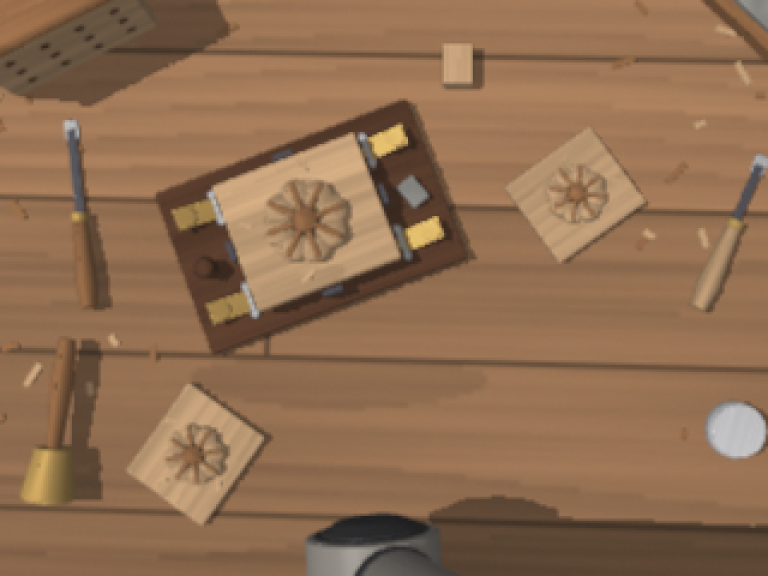

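>>> {"name": "servo_tool", "arguments": {
  "plan": [
    [[0,0,-1],[0.713,-0.625,-0.05],1],
    [[0,0,-1],[0.713,-0.625,-0.05],1],
    [[0,0,-1],[0.713,-0.625,-0.05],1],
    [[0,0,-1],[0.713,-0.625,-0.05],1],
    [[0,0,-1],[0.713,-0.625,-0.05],1],
    [[0,0,-1],[0.713,-0.625,-0.05],1],
    [[0,0,-1],[0.713,-0.625,-0.05],1],
    [[0,0,-1],[0.713,-0.625,-0.05],1],
    [[0,0,-1],[0.713,-0.625,-0.05],1]
  ]
}}

```text
clock: 1.62
eef_pos: [343.1, -198.4, 424.6]
tool_rot: [-3.141, 0.0, 1.029]
ft_force: [0.6, -0.5, -0.2]
grip_width: 6.5
gripper_force: 0.0
```

>>> {"name": "servo_tool", "arguments": {
  "plan": [
    [[0,0,-1],[0.95,0.063,0],1],
    [[0,0,-1],[0.95,0.063,0],1],
    [[0,0,-1],[0.95,0.063,0],1],
    [[0,0,-1],[0.95,0.063,0],1],
    [[0,0,-1],[0.95,0.063,0],1],
    [[0,0,-1],[0.95,0.063,0],1],
    [[0,0,-1],[0.95,0.063,0],1],
    [[0,0,-1],[0.95,0.063,0],1],
    [[0,0,-1],[0.95,0.063,0],1]
  ]
}}

```text
clock: 2.75
eef_pos: [560.2, 113.8, 424.8]
tool_rot: [-3.141, 0.0, 1.814]
ft_force: [0.1, -1.1, -0.5]
grip_width: 0.4
gripper_force: 0.0
```

Run:
```python
from h import *
s=read_state(); print(s["eef_pos"],s["tool_rot"],s["joint_pos"])
p,d,m=grab("wrist"); cv2.imwrite("pics/w1.png",p[...,::-1]); np.savez("w1.npz",d=d,K=m["mtx"],R=m["R"],t=m["t"])
C=-np.array(m["R"]).T@m["t"]; print("cam",C)
for n in ("plate","tab_near_left","drawer_pull","oilstone"):
    for o in spotter.outline_of("wrist",n)[:4]:
        M=o["mask"]&(d>0); rr,cc=np.where(M)
        P=np.array([w(m,d,a,b) for a,b in zip(rr[::7],cc[::7])])
        print(n,round(o["p"],2),np.round(o["position"]),np.round(np.median(P,0)), np.round(P.min(0)),np.round(P.max(0)), M.sum())
        if n=="plate":
            q=P[(P[:,2]>54)&(P[:,2]<66),:2].astype(np.float32)
            if len(q)>10: print("  rect",cv2.minAreaRect(q))
```

```text
[560.1546273  113.83365749 424.78522306] [-3.14112812e+00  3.95782712e-04  1.81402815e+00] [ 6.65445421e-02  4.14513514e-01  1.35732200e+00 -4.80921265e-04
  1.37014491e+00 -1.76591244e-01]
cam [542.90438115 176.5874613  405.19399765]
plate 0.91 [158. 262.] [560. 141.  61.] [460.  53.  20.] [657. 232. 319.] 13708
  rect ((559.506591796875, 131.397705078125), (158.97247314453125, 150.84259033203125), 22.141971588134766)
plate 0.86 [32. 84.] [302. 236.  14.] [195. 167.  -1.] [372. 284.  32.] 7523
plate 0.52 [ 71. 293.] [574. 253.  33.] [555. 226.  23.] [594. 280.  44.] 900
tab_near_left 0.7 [ 88. 198.] [464. 207.  32.] [444. 179.  21.] [491. 236.  43.] 928
drawer_pull 0.81 [ 67. 240.] [510. 237.  51.] [498. 226.  18.] [522. 256.  55.] 445
```

View pics/w1.png

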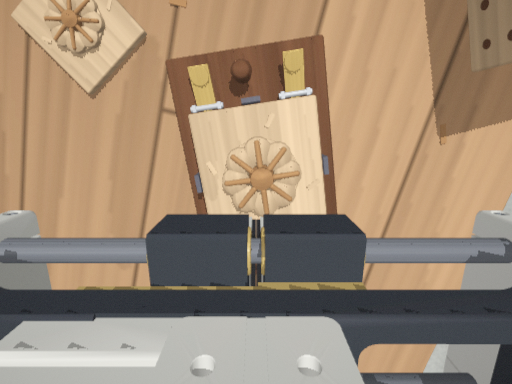

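>>> {"name": "servo_tool", "arguments": {
  "plan": [
    [[0,0,-0.188],[0.17,-0.155,0.1],1],
    [[0,0,-0.188],[0.17,-0.155,0.2],1],
    [[0,0,-0.188],[0.17,-0.155,0.3],1],
    [[0,0,-0.188],[0.17,-0.155,0.4],1],
    [[0,0,-0.188],[0.17,-0.155,0.447],1],
    [[0,0,-0.188],[0.17,-0.155,0.447],1],
    [[0,0,-0.188],[0.17,-0.155,0.447],1]
  ]
}}

```text
clock: 3.88
eef_pos: [484.2, 166.5, 246.9]
tool_rot: [3.14, 0.0, 1.964]
ft_force: [-0.2, -0.3, 0.2]
grip_width: 0.3
gripper_force: 0.0
```

>>> {"name": "servo_tool", "arguments": {
  "plan": [
    [[0,0,0],[0,0,0.01],1],
    [[0,0,0],[0,0,0.015],1],
    [[0,0,0],[0,0,0.02],1],
    [[0,0,0],[0,0,0.02],1],
    [[0,0,0],[0,0,0.0225],1],
    [[0,0,0],[0,0,0.0225],1]
  ]
}}

```text
clock: 4.62
eef_pos: [483.7, 166.6, 238.2]
tool_rot: [3.141, 0.0, 1.964]
ft_force: [-3.5, -0.9, 12.9]
grip_width: 0.5
gripper_force: 6.6
```

>>> {"name": "servo_tool", "arguments": {
  "plan": [
    [[0,0,0],[0,0,-0.1],1],
    [[0,0,0],[-0.1,0,-0.1],1],
    [[0,0,0],[-0.24,0,-0.1],1],
    [[0,0,0],[-0.375,0,-0.1],1],
    [[0,0,0],[-0.375,0,-0.1],1],
    [[0,0,0],[-0.375,0,-0.1],1],
    [[0,0,0],[-0.375,0,-0.03],1],
    [[0,0,0],[-0.375,0,-0.02],1],
    [[0,0,0],[-0.375,0,-0.01],1],
    [[0,0,0],[-0.375,0,-0.005],1],
    [[0,0,0],[-0.375,0,0],1],
    [[0,0,0],[-0.375,0,0],1]
  ]
}}

```text
clock: 6.12
eef_pos: [541.4, 28.2, 238.2]
tool_rot: [3.14, 0.001, 1.964]
ft_force: [-1.5, 1.0, 8.1]
grip_width: 0.3
gripper_force: 3.8
```

>>> {"name": "servo_tool", "arguments": {
  "plan": [
    [[0,0,0],[0,0,0.003],1],
    [[0,0,0],[0,0,0.003],1]
  ]
}}

```text
clock: 6.38
eef_pos: [541.3, 28.2, 238.1]
tool_rot: [3.14, 0.001, 1.964]
ft_force: [-5.2, 0.9, 16.5]
grip_width: 0.3
gripper_force: 8.3
```

>>> {"name": "servo_tool", "arguments": {
  "plan": [
    [[0,0,0],[0,0,-0.1],1],
    [[0,0,0],[0,0.15,-0.1],1],
    [[0,0,0],[0,0.3,-0.1],1],
    [[0,0,0],[0,0.3,-0.1],1],
    [[0,0,0],[0,0.3,-0.1],1],
    [[0,0,0],[0,0.3,-0.03],1],
    [[0,0,0],[0,0.3,-0.02],1],
    [[0,0,0],[0,0.3,-0.01],1],
    [[0,0,0],[0,0.3,-0.005],1],
    [[0,0,0],[0,0.3,-0.001],1],
    [[0,0,0],[0,0.3,-0.001],1]
  ]
}}

```text
clock: 7.75
eef_pos: [652.1, 74.0, 238.2]
tool_rot: [3.14, 0.001, 1.964]
ft_force: [-4.3, -0.6, 8.5]
grip_width: 0.2
gripper_force: 4.2
```

>>> {"name": "servo_tool", "arguments": {
  "plan": [
    [[0,0,0],[0,0,-0.1],1],
    [[0,0,0],[0.1,0,-0.1],1],
    [[0,0,0],[0.24,0,-0.1],1],
    [[0,0,0],[0.375,0,-0.1],1],
    [[0,0,0],[0.375,0,-0.1],1],
    [[0,0,0],[0.375,0,-0.1],1],
    [[0,0,0],[0.375,0,-0.03],1],
    [[0,0,0],[0.375,0,-0.02],1],
    [[0,0,0],[0.375,0,-0.01],1],
    [[0,0,0],[0.375,0,-0.005],1],
    [[0,0,0],[0.375,0,0],1],
    [[0,0,0],[0.375,0,0],1]
  ]
}}

```text
clock: 9.25
eef_pos: [594.9, 212.6, 236.8]
tool_rot: [3.14, 0.001, 1.964]
ft_force: [0.4, -1.3, 2.9]
grip_width: 0.5
gripper_force: 1.6
```

>>> {"name": "servo_tool", "arguments": {
  "plan": [
    [[0,0,0],[0,0,0.004],1],
    [[0,0,0],[0,0,0.008],1],
    [[0,0,0],[0,0,0.01],1],
    [[0,0,0],[0,0,0.01],1],
    [[0,0,0],[0,0,0.01],1]
  ]
}}

```text
clock: 9.88
eef_pos: [594.9, 213.0, 233.6]
tool_rot: [3.139, 0.0, 1.964]
ft_force: [-0.1, 2.9, 9.6]
grip_width: 0.3
gripper_force: 5.2
```

>>> {"name": "servo_tool", "arguments": {
  "plan": [
    [[0,0,0],[0,0,0.002],1],
    [[0,0,0],[0,0,0.003],1],
    [[0,0,0],[0,0,0.003],1]
  ]
}}

```text
clock: 10.25
eef_pos: [595.0, 213.0, 233.4]
tool_rot: [3.138, 0.0, 1.964]
ft_force: [-2.7, 0.4, 15.4]
grip_width: 0.5
gripper_force: 8.0
```

Run:
```python
from h import *
z=np.load("w1.npz"); m={"mtx":z["K"],"R":z["R"],"t":z["t"]}; d=z["d"]
c=np.array([567.5,118]); a=np.radians(22.4); E=np.array([[np.cos(a),np.sin(a)],[-np.sin(a),np.cos(a)]])
P=np.array([w(m,d,r,q) for r in range(40,115,1) for q in range(180,325,1)])
L=(P[:,:2]-c)@E.T
for n,lo,hi in (("FL",30,110),("NL",-110,-30)):
  for y0 in range(92,160,5):
    k=(L[:,0]>lo)&(L[:,0]<hi)&(L[:,1]>y0)&(L[:,1]<y0+5)&(P[:,2]>24)
    if k.sum()>3: print(n,y0,k.sum(),np.round(np.percentile(L[k,0],[3,50,97])),np.round(np.percentile(P[k,2],[10,50,95]),1))
a=cv2.imread("pics/w1.png"); cv2.imwrite("pics/v3.png",cv2.resize(a[30:125,160:340],None,fx=4,fy=4,interpolation=3))
```

```text
FL 92 67 [38. 59. 77.] [24.7 26.3 28.3]
FL 97 129 [37. 58. 78.] [25.9 27.  28.5]
FL 102 91 [40. 57. 73.] [25.4 26.7 28. ]
FL 107 81 [46. 57. 70.] [26.7 28.2 29.7]
FL 112 87 [45. 58. 70.] [28.9 29.9 31.5]
FL 117 89 [45. 57. 70.] [30.5 32.1 33.2]
FL 122 95 [46. 58. 70.] [32.2 33.8 38.1]
FL 127 94 [46. 57. 70.] [34.9 38.2 39.6]
FL 132 99 [45. 57. 70.] [37.8 40.  41.8]
FL 137 102 [46. 58. 70.] [39.3 41.9 43.3]
FL 142 87 [45. 57. 69.] [40.  42.2 44.4]
FL 147 10 [48. 61. 70.] [40.1 40.7 42. ]
NL 92 52 [-82. -63. -43.] [24.9 26.5 28.1]
NL 97 129 [-83. -62. -41.] [26.1 27.  28.4]
NL 102 91 [-78. -62. -46.] [24.9 26.3 28.3]
NL 107 78 [-74. -62. -50.] [26.7 27.8 29.4]
NL 112 81 [-74. -62. -50.] [28.2 29.3 30.6]
NL 117 84 [-74. -62. -50.] [30.3 31.3 32.6]
NL 122 93 [-74. -62. -50.] [31.7 32.9 36.7]
NL 127 91 [-74. -62. -50.] [34.  37.3 38.7]
NL 132 93 [-73. -61. -50.] [37.4 39.2 40.9]
NL 137 93 [-74. -61. -50.] [38.9 40.7 42.1]
NL 142 84 [-74. -61. -50.] [39.1 41.3 43.5]
NL 147 23 [-74. -62. -50.] [39.3 40.1 41.3]
```

View pics/v3.png

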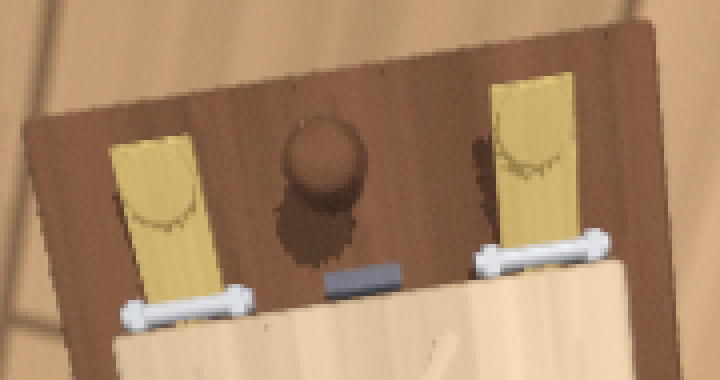

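>>> {"name": "servo_tool", "arguments": {
  "plan": [
    [[0,0,0],[0,0,-0.01],1],
    [[0,0,0],[0,0,-0.05],1],
    [[0,0,0],[0.07,-0.009,-0.07],1],
    [[0,0,0],[0.15,-0.009,-0.05],1],
    [[0,0,0],[0.15,-0.009,-0.02],1],
    [[0,0,0],[0.15,-0.009,0.02],1],
    [[0,0,0],[0.15,-0.009,0.03],1],
    [[0,0,0],[0.15,-0.009,0.035],1],
    [[0,0,0],[0.15,-0.009,0.04],1],
    [[0,0,0],[0.15,-0.009,0.045],1],
    [[0,0,0],[0.15,-0.009,0.05],1],
    [[0,0,0],[0.15,-0.009,0.05],1]
  ]
}}

```text
clock: 11.75
eef_pos: [568.7, 266.1, 211.2]
tool_rot: [3.141, -0.0, 1.963]
ft_force: [-1.5, 2.1, 4.2]
grip_width: 0.4
gripper_force: 1.9
```

Moving shim with about 4 N, as expected; carry on to flat.

>>> {"name": "servo_tool", "arguments": {
  "plan": [
    [[0,0,0],[0,0,0.005],1],
    [[0,0,0],[0,0,0.01],1],
    [[0,0,0],[0,0,0.015],1],
    [[0,0,0],[0,0,0.0175],1],
    [[0,0,0],[0,0,0.0175],1],
    [[0,0,0],[0,0,0.0175],1]
  ]
}}

```text
clock: 12.5
eef_pos: [568.5, 266.6, 205.1]
tool_rot: [3.141, -0.001, 1.963]
ft_force: [-3.0, 2.8, 11.2]
grip_width: 0.5
gripper_force: 5.1
```

>>> {"name": "servo_tool", "arguments": {
  "plan": [
    [[0,0,0],[0,0,0.003],1],
    [[0,0,0],[0,0,0.005],1],
    [[0,0,0],[0,0,0.005],1],
    [[0,0,0],[0,0,0.005],1]
  ]
}}

```text
clock: 13.0
eef_pos: [568.4, 266.6, 204.8]
tool_rot: [3.14, -0.001, 1.964]
ft_force: [-7.2, 1.0, 21.8]
grip_width: 0.8
gripper_force: 10.6
```

>>> {"name": "servo_tool", "arguments": {
  "plan": [
    [[0,0,0],[0,0,-0.02],1],
    [[0,0,0],[0,0,-0.15],1],
    [[0,0,0],[0,0,-0.3],1],
    [[0,0,0],[-0.15,-0.1,-0.45],1],
    [[0,0,0],[-0.25,-0.1,-0.5],1],
    [[0,0,0],[-0.25,-0.1,-0.5],1],
    [[0,0,0],[-0.25,-0.1,-0.5],1]
  ]
}}

```text
clock: 13.88
eef_pos: [569.9, 158.1, 401.4]
tool_rot: [-3.141, -0.0, 1.962]
ft_force: [-0.2, 0.7, -0.6]
grip_width: 0.2
gripper_force: 0.0
```

Run:
```python
from h import *
p,d,m=grab("wrist"); cv2.imwrite("pics/w2.png",p[...,::-1])
c=np.array([567.5,118]); a=np.radians(22.4); E=np.array([[np.cos(a),np.sin(a)],[-np.sin(a),np.cos(a)]])
def prof(P,pts,r):
    L=(P[:,:2]-c)@E.T
    for n,x,y in pts:
        k=(np.hypot(L[:,0]-x,L[:,1]-y)<r)
        if k.sum()>3: print(n,k.sum(),np.round(np.median(P[k,2]),1))
pts=[("tNL",-61,138),("tFL",58,138),("tNR",-60,-138),("tFR",60,-138),("NL",-60,75),("FL",60,75),("NR",-60,-75),("FR",60,-75)]
for cam in ("wrist","top"):
    if cam!="wrist": p,d,m=grab(cam)
    P=np.array([w(m,d,r,q) for r in range(0,300,2 if cam=="wrist" else 1) for q in range(100,420,2 if cam=="wrist" else 1) if d[r,q]>0])
    P=P[P[:,2]<100]; print(cam); prof(P,pts,9)
print(read_state()["ft_force"])
```

```text
wrist
tNL 47 40.3
tFL 41 27.1
NL 43 60.4
FL 47 60.4
top
tFL 24 25.2
tNR 31 40.1
tFR 31 40.1
NR 32 59.1
FR 30 59.9
[-0.49588653 -0.29817255 -0.13288861]
```

View pics/w2.png

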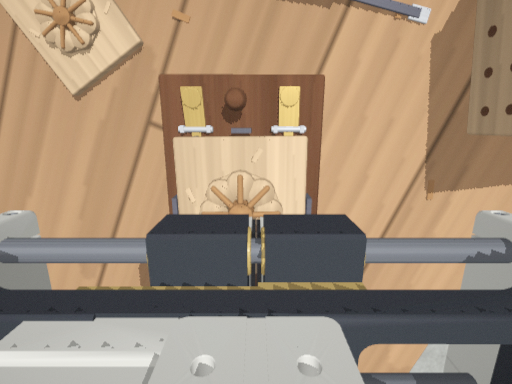

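The picture shows the far-left shim lying flat at (289,105) and the near-left one still standing at (194,105). The drawer pull at (235,98) is in place. Heights confirm it: the far-left tab is at 27 mm, the other three at 40 mm, and the corners are at 60 mm.

```bash
python3 -c "
from h import *
print(ticket.close_job())"
```

```text
the job is handed in; nothing more can be done
None
```

The far-left corner was the one that rocked: I pressed it down onto its foot, then pressed its shim flat. The plate now measures level, the other three shims still stand, and the job is handed in; no verdict came back.

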